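# Put the ballasted display bars away, heavy end down

## Robot

A 6-joint arm with a two-finger parallel gripper is mounted at the origin on the work surface. World frame = base frame: x ahead of the robot, y to its left, z up, the work surface at z = 0. Lengths are in m, angles in rad, forces in N, time in s.
With the tool pointing down it reaches from about 0.325 to 0.925 m from the base axis. Payload 3.1 kg.
Tool frame: the origin (TCP) lies midway between the tips of the shut fingers; the grasp point (between the pads) lies 19 mm behind it; z points along the fingers, y is the line along which they close (so a half turn about z gives the same grasp; the last joint's range is limited). The gripper opens to 85 mm and grips with 20 to 120 N. Pads are 22 mm wide; open, the fingers measure 114 mm over their backs; the gripper's body (76 mm by 85 mm) begins 54 mm behind the grasp point. The pads swing forward as they close: fully open they stand 13 mm farther back than shut.
Start: joints at [1.017, 0.217, 1.613, -0, 1.311, -0.112], TCP at [0.267, 0.565, 0.231] pointing down, gripper open.
Joint ranges: [-2.75, 2.75], [-0.78, 2.1], [0.31, 2.55], [-1.13, 4.27], [0.13, 2.63], [-2.58, 2.58]. Speed limits (rad/s): [2.79, 2.79, 3.14, 3.14, 3.14, 3.14].

## Interface

Orientations are given as a rotation vector (axis times angle).
In Python, from plant import r, camera, camera_model, spotter, sensors gives the robot as it stands. Calls block until the motion is done:
- r.movep(position, orientation): joint-space move of the TCP to a pose.
- r.servo_line(position, orientation=None, rate=0.15): straight line of the TCP; orientation=None keeps the orientation; rate is the mean speed in m/s.
- r.set_joints(angles): joint-space move.
- r.grip(opening): finger opening in m; the grip force is fixed at half the most; returns when the fingers have stopped.
- r.hold(seconds).
- r.inverse_kinematics(position, orientation): joint angles nearest the present ones, or None.
- camera(name): name is "scene" or "top" or "wrist"; returns the picture (384x512x3 uint8, red, green, blue); there is no depth.
- camera_model(name): a dict with "mtx" (3x3 intrinsics, pixels), "rvec" (rotation vector, rad) and "tvec" (3), from world to camera coordinates, as OpenCV has them. Camera axes: x right, y down, z forward; pixel columns grow to the right and rows downward; lengths in m; the calibration is good to about 2 mm. A picture is of the moment at which its call begins: read the wrist's pose just before it. camera_model takes no time and is no camera call; for the wrist camera it gives the pose at the moment of the call.
A pose or a line that the arm cannot do raises r.Unreachable and nothing moves.
- r.hand_in(): hands the job in; it is judged then, once.
Trained networks look in the newest picture that a camera, given by its name, has taken for a name from the list of things; names that differ only in an ending like _2 or _b are one class to them, and where a whole thing is asked for, a point or a joint stands for the part that bears it (a point fixed in the world has none). Each returns a list of dicts, best first, with "confidence" (0 to 1); they miss things now and then, are a little off and sometimes report something else, mostly with a low value. They report only what shows in the picture. A call takes as long as a camera call.
- spotter.trace(camera, thing): "region" (384x512 bool, what is visible of it) and "bbox" ([left, top, right, bottom] in pixels, round what is visible of it).
- spotter.tip_of(camera, thing): "centre" ([row, column] in pixels: a listed point, or the origin of a listed thing).
Readings, each from a call of its own:
- sensors.current_t(): time.
- sensors.current_joint_positions(): joint angles.
- sensors.current_joint_vel(): joint speeds.
- sensors.current_effort(): joint torques, N m.
- sensors.current_ee_pos(): TCP position.
- sensors.current_eef_rot(): TCP orientation.
- sensors.current_wrist_force(): force on the tool from outside, world axes, zero at the start.
- sensors.current_torque(): the same for the moment, N m.
- sensors.current_width(): finger opening in m.
- sensors.current_gripper_force(): force on a finger pad.
Only numpy, scipy, OpenCV 4.12 (cv2) and the standard library are available. Lean on these libraries where they do the work, as an engineer would, in place of code of your own. Each camera call takes 0.05 s, during which the arm holds its last target. There are 200 camera calls.

## Task

The two white display bars lying on the jewellery counter each have a steel weight hidden in one end. Lift each one at its middle to find out which end is heavy, and lay each gently in its own slot of the sloping wooden rack, heavy end at the low end and down at the foot stop. Leave the ring cone, the loupe and the bangle that stand around them where they are.

Things in the scene. Friction and masses are not known exactly. Their poses are not given: they have to be found in the camera images.
- bar_a: white bar, black cap on each end, 200 mm long, 34 mm square, 0.46 kg, lying flat, long axis within 0.25 rad of world y. Origin at its centre, x along it. A slug in one end puts the balance point 40 mm from the middle; which end is drawn anew each time and cannot be seen nor told from the x direction. Held level at the middle, it loads the gripper with about 0.17 N m, heavy side pulled down.
- bar_b: a second bar, identical to bar_a in looks, size and description; its heavy end is drawn independently
- rack: fixed sloping wooden rack, base 250 x 180 mm, two parallel slots side by side; low end with foot stop away from the robot, rising towards it at 20 degrees to about 120 mm. Origin at the centre of its underside, x level towards the high end (the robot), y across
- slot_left (a point): centre of a bar stored in the left slot (seen from the robot) touching the foot stop; 85 mm up. x points up the slope (20 deg, towards the robot), y across, z square to the slope. Rests 18 mm wide at x = -70 and +70 mm hold the bar's underside; open below at mid-length (30 mm free for fingertips). At each rest two brass pegs, 46 mm apart clear, reach 3 mm above this point; the stop's face is at x = -100 mm.
- slot_right (a point): centre of a bar stored in the right slot (seen from the robot) touching the foot stop; 85 mm up. x points up the slope (20 deg, towards the robot), y across, z square to the slope. Built like slot_left, 80 mm centre to centre from it.
- head_rest: the upper cross rest of the rack with its brass pegs, on which the upper ends of both stored bars lie; fixed to the rack, origin midway between the two slot points. Under a bar with its heavy end down it carries about 0.9 N, heavy end up about 3.1 N
- ring_cone: small turned pale-wood ring cone, 32 mm across at the foot, 58 mm tall, standing between the two bars; origin at the centre of its underside; to be left alone
- loupe: folded black eye loupe with a steel tab, about 44 x 28 mm, 22 mm tall, standing between the bars and the rack; origin at the centre of the round part's underside; to be left alone
- bangle: plain brass bangle lying flat, 68 mm outside, 12 mm tall; origin at its centre on the counter; to be left alone

How it is judged:
At the end, for the whole second after the job is handed in: One bar rests in each slot, either order: along it within 0.15 rad, centre within 12 mm across and 6 mm in height, lower end at most 12 mm from the foot stop, heavy end lowest (shown by a load of 0.15 to 2 N on the upper cross rest); released and still ((((x of bar_a in the frame of slot_left between -0.004 and 0.012 m and y of bar_a in the frame of slot_left between -0.012 and 0.012 m and z of bar_a in the frame of slot_left between -0.006 and 0.006 m and angle between the x axis of bar_a and the x axis of slot_left, either way round below 0.15 rad and contact force between bar_a and head_rest between 0.15 and 2 N and linear speed of bar_a below 0.02 m/s and angular speed of bar_a below 0.1 rad/s) and (x of bar_b in the frame of slot_right between -0.004 and 0.012 m and y of bar_b in the frame of slot_right between -0.012 and 0.012 m and z of bar_b in the frame of slot_right between -0.006 and 0.006 m and angle between the x axis of bar_b and the x axis of slot_right, either way round below 0.15 rad and contact force between bar_b and head_rest between 0.15 and 2 N and linear speed of bar_b below 0.02 m/s and angular speed of bar_b below 0.1 rad/s)) or ((x of bar_a in the frame of slot_right between -0.004 and 0.012 m and y of bar_a in the frame of slot_right between -0.012 and 0.012 m and z of bar_a in the frame of slot_right between -0.006 and 0.006 m and angle between the x axis of bar_a and the x axis of slot_right, either way round below 0.15 rad and contact force between bar_a and head_rest between 0.15 and 2 N and linear speed of bar_a below 0.02 m/s and angular speed of bar_a below 0.1 rad/s) and (x of bar_b in the frame of slot_left between -0.004 and 0.012 m and y of bar_b in the frame of slot_left between -0.012 and 0.012 m and z of bar_b in the frame of slot_left between -0.006 and 0.006 m and angle between the x axis of bar_b and the x axis of slot_left, either way round below 0.15 rad and contact force between bar_b and head_rest between 0.15 and 2 N and linear speed of bar_b below 0.02 m/s and angular speed of bar_b below 0.1 rad/s)))); the robot touches nothing.
It fails at once if a bar is dropped or driven hard into the rack (more than 100 N) (contact force between any of bar_a, bar_b and rack above 100 N).
It fails at once if the ring cone, loupe or bangle is moved by more than 30 mm (distance of any of ring_cone, loupe, bangle from where it was at the start of the episode above 0.03 m).
It also fails if it takes over 61 s, if anything falls off the work surface, if the arm or the gripper's body presses on something with over 40 N, if the wrist force passes 120 N, or if a joint passes its speed limit or range.

## Working session

There is one attempt and no reset: what is moved stays moved. The work goes in short steps, each a Python script; the robot and the scene stay as the last script left them, time stands still between calls to the robot, and variables do not carry over. Pictures are saved under pics/ and viewed, at most 10 in all, crops included, and the job is handed in when it is done.

```bash
ls; mkdir -p pics
python3 - <<'E'
from plant import r, camera, camera_model, spotter, sensors
import cv2, numpy as np
ims=[]
for c in ["scene","top"]:
    im=camera(c); ims.append(im)
    for th in ["bar_a","rack","slot_left","slot_right","ring_cone","loupe","bangle"]:
        for d in spotter.tip_of(c,th)[:3]: print(c,th,np.round(d["centre"],1),round(d["confidence"],2))
    cv2.imwrite(f"pics/{c}0.png",im[:,:,::-1])
    m=camera_model(c); print({k:np.round(np.array(v),3).tolist() for k,v in m.items()})
cv2.imwrite("pics/both.png",cv2.resize(np.hstack(ims)[:,:,::-1],(800,300)))
print(sensors.current_t(),sensors.current_eef_rot(),sensors.current_wrist_force(),sensors.current_torque())
E
```

```text
pics
scene bar_a [325.6 210.8] 0.88
scene bar_a [242.8 156.3] 0.67
scene rack [155.5 322.4] 0.79
scene slot_left [118.  330.8] 0.94
scene ring_cone [285.8 185.5] 0.64
scene loupe [226.7 262.7] 0.64
scene bangle [258.  317.5] 0.64
{'mtx': [[452.235, 0.0, 260.063], [0.0, 452.235, 191.896], [0.0, 0.0, 1.0]], 'rvec': [2.3, 0.786, -0.308], 'tvec': [-0.45, -0.192, 1.182]}
top bar_a [247.5 335.2] 0.9
top bar_a [156.5 351. ] 0.58
top bar_a [194.6 152.2] 0.3
top rack [197.1 151.6] 0.83
top slot_left [196.7 123.7] 0.92
top slot_left [186.5 259.4] 0.46
top ring_cone [203.4 340.6] 0.62
top loupe [188.7 260. ] 0.41
top bangle [134.5 253. ] 0.59
{'mtx': [[466.912, 0.0, 255.586], [0.0, 466.912, 196.677], [0.0, 0.0, 1.0]], 'rvec': [2.197, -2.235, 0.068], 'tvec': [0.007, 0.559, 1.108]}
0.8 [6.88362410e-01 3.06523168e+00 1.23601977e-04] [-0.44236555  1.03370623 -0.40168022] [ 0.06996343 -0.02298688  0.03240875]
```

View pics/top0.png

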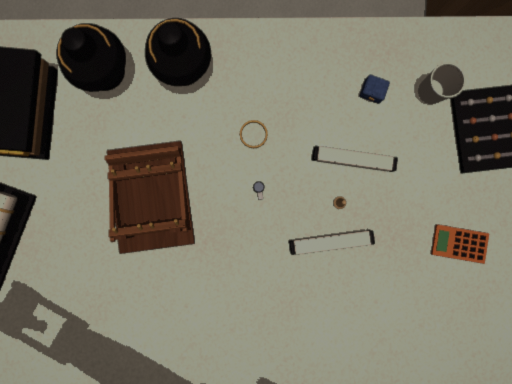

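View pics/scene0.png

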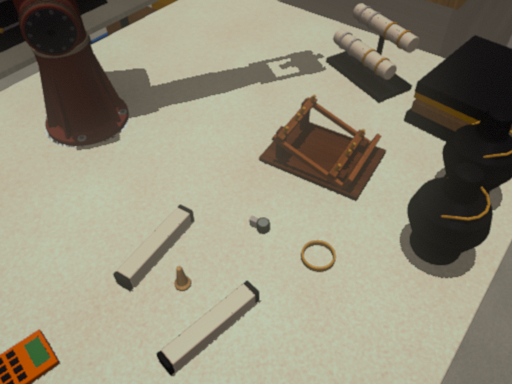

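The top view shows the bars at about (col 332, row 242) and (355, 158), with the rack at (150, 197) and its foot stop on the far side (top of the image). The scene view agrees with this. Next I'll fit the bar poses and look at the rack with the wrist camera.

```bash
cat > h.py <<'E'
from plant import r, camera, camera_model, spotter, sensors
import cv2, numpy as np
from scipy.spatial.transform import Rotation as R
from scipy.optimize import minimize
def proj(m,P): return cv2.projectPoints(np.asarray(P,float).reshape(-1,3),np.array(m["rvec"]),np.array(m["tvec"]),np.array(m["mtx"]),None)[0][:,0]
def ray(m,px,z):
    M=R.from_rotvec(np.ravel(m["rvec"])).as_matrix(); c=-M.T@np.ravel(m["tvec"])
    d=M.T@np.linalg.inv(m["mtx"])@[px[0],px[1],1]; return c+d*(z-c[2])/d[2]
def box(p):
    x,y,a=p; c,s=np.cos(a),np.sin(a)
    return [[x+c*u-s*v,y+s*u+c*v,z] for u in(-.1,.1) for v in(-.017,.017) for z in(0,.034)]
def fitbar(views,p0):   # views: [(model, region)]
    def cost(p):
        e=0
        for m,g in views:
            k=np.zeros(g.shape,np.uint8); h=cv2.convexHull((proj(m,box(p))*16).astype(np.int32))
            cv2.fillConvexPoly(k,h,255,shift=4); k=k>0
            e+=1-(k&g).sum()/(k|g).sum()
        return e/len(views)
    s=minimize(cost,p0,method="Nelder-Mead",options=dict(initial_simplex=np.array(p0)+np.array([[0,0,0],[.015,0,0],[0,.015,0],[0,0,.1]]),maxiter=200))
    return s.x,s.fun
def rot(y,z):  # tool rotvec from its y and z axes
    y=np.array(y,float); z=np.array(z,float); return R.from_matrix(np.c_[np.cross(y,z),y,z]).as_rotvec()
def down(a): return rot([np.cos(a),np.sin(a),0],[0,0,-1])  # closing axis at angle a
E
python3 - <<'E'
from h import *
regs={}
for c in ["top","scene"]:
    camera(c); m=camera_model(c)
    for th in ["bar_a","ring_cone","loupe","bangle"]:
        for d in spotter.trace(c,th)[:2]:
            if d["confidence"]<.5: continue
            b=d["bbox"]; g=ray(m,[(b[0]+b[2])/2,(b[1]+b[3])/2],.017)
            print(c,th,np.round(g,3),round(d["confidence"],2),d["region"].sum())
            if th=="bar_a": regs.setdefault(c,[]).append((m,d["region"],g))
for v in regs["top"]:
    o=min(regs["scene"],key=lambda q:np.linalg.norm(q[2]-v[2]))
    for views in ([v[:2]],[o[:2]],[v[:2],o[:2]]):
        print("bar",*fitbar(views,[v[2][0],v[2][1],np.pi/2]))
r.movep([.50,.23,.42],down(np.pi/2))
m=camera_model("wrist"); im=camera("wrist"); cv2.imwrite("pics/w_rack.png",im[:,:,::-1]); np.save("w.npy",m,allow_pickle=True)
for th in ["slot_left","slot_right","rack","head_rest"]:
    for d in spotter.tip_of("wrist",th)[:2]: print(th,d["centre"],d["confidence"],ray(m,d["centre"][::-1],.085 if "rack"!=th else 0))
print(sensors.current_t(),sensors.current_joint_positions())
E
```

```text
top bar_a [ 0.447 -0.183  0.017] 0.88 1374
top bar_a [ 0.642 -0.239  0.017] 0.84 1340
top ring_cone [ 0.539 -0.21   0.017] 0.65 118
top bangle [ 0.707 -0.006  0.017] 0.53 84
scene bar_a [ 0.643 -0.246  0.017] 0.89 2949
scene ring_cone [ 0.542 -0.197  0.017] 0.61 305
scene loupe [ 0.582 -0.019  0.017] 0.68 227
scene bangle [ 0.717 -0.01   0.017] 0.69 366
bar [ 0.44865298 -0.1783933   1.675002  ] 0.05409153952843271
bar [ 0.44711279 -0.18279166  1.57079633] 1.0
bar [ 0.44865298 -0.1783933   1.675002  ] 0.5270457697642164
bar [ 0.64589089 -0.23674567  1.4163444 ] 0.09275558564658093
bar [ 0.64784265 -0.23388808  1.43415566] 0.11586290567182289
bar [ 0.64671968 -0.23679701  1.43508584] 0.10214655228570985
slot_right [172.2, 273.3] 0.52 [0.53809958 0.25077331 0.085     ]
rack [177.8, 272.0] 0.98 [0.56715793 0.25212962 0.        ]
3.2 [ 3.04796316e-01 -3.16591462e-02  1.53684309e+00  4.61106418e-05
  1.63729783e+00 -1.26709790e+00]
```

View pics/w_rack.png

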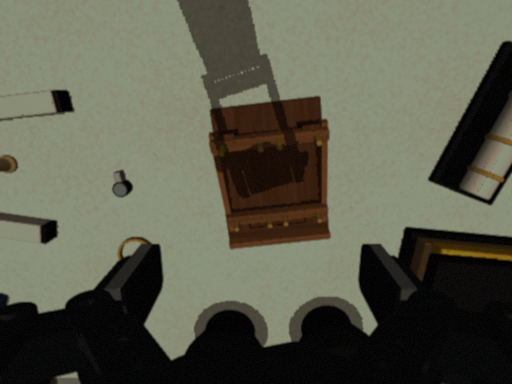

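The wrist view shows the rack at about (272, 175), with the high end at the top of the image. The low rest's pegs run from about (237, 226) to (320, 219). I'll enlarge it to read the peg positions.

Run:
```python
import cv2,numpy as np
im=cv2.imread("pics/w_rack.png")[90:255,195:345]
im=cv2.convertScaleAbs(im,alpha=2.2)
im=cv2.resize(im,None,fx=3.6,fy=3.6,interpolation=cv2.INTER_CUBIC)
for i in range(0,150,10): cv2.line(im,(int(i*3.6),0),(int(i*3.6),6 if i%50 else 14),(255,255,255),1)
cv2.imwrite("pics/crop.png",im)
# brass mask centroids
o=cv2.imread("pics/w_rack.png").astype(int); b,g,rr=o[...,0],o[...,1],o[...,2]
mk=((rr-b>45)&(g-b>20)&(g*1.0/np.maximum(rr,1)>.6)).astype(np.uint8); mk[:90]=0;mk[255:]=0;mk[:,:195]=0;mk[:,345:]=0
n,l,s,c=cv2.connectedComponentsWithStats(mk)
print([(s[i].tolist(),c[i].round(1).tolist()) for i in range(1,n)])
```

```text
[([326, 122, 1, 2, 2], [326.0, 122.5]), ([309, 132, 1, 1, 1], [309.0, 132.0]), ([314, 133, 9, 13, 73], [318.3, 139.6]), ([322, 133, 2, 1, 2], [322.5, 133.0]), ([274, 135, 2, 2, 2], [274.5, 135.5]), ([297, 135, 1, 1, 1], [297.0, 135.0]), ([303, 135, 1, 1, 1], [303.0, 135.0]), ([209, 136, 1, 2, 2], [209.0, 136.5]), ([264, 137, 1, 1, 1], [264.0, 137.0]), ([266, 137, 1, 1, 1], [266.0, 137.0]), ([296, 137, 2, 2, 2], [296.5, 137.5]), ([325, 137, 1, 1, 1], [325.0, 137.0]), ([210, 139, 1, 1, 1], [210.0, 139.0]), ([243, 139, 1, 1, 1], [243.0, 139.0]), ([247, 139, 1, 1, 1], [247.0, 139.0]), ([273, 139, 1, 1, 1], [273.0, 139.0]), ([275, 138, 7, 9, 42], [278.4, 141.5]), ([306, 139, 1, 1, 1], [306.0, 139.0]), ([311, 139, 1, 1, 1], [311.0, 139.0]), ([327, 138, 1, 1, 1], [327.0, 138.0]), ([241, 141, 1, 1, 1], [241.0, 141.0]), ([244, 141, 1, 1, 1], [244.0, 141.0]), ([257, 140, 6, 3, 14], [259.4, 141.1]), ([298, 140, 1, 1, 1], [298.0, 140.0]), ([326, 141, 1, 12, 12], [326.0, 146.5]), ([210, 143, 1, 2, 2], [210.0, 143.5]), ([239, 142, 1, 1, 1], [239.0, 142.0]), ([250, 143, 1, 1, 1], [250.0, 143.0]), (
[... 2235 characters left out ...]
12, 239, 1, 1, 1], [312.0, 239.0]), ([315, 238, 8, 1, 8], [318.5, 238.0]), ([284, 241, 3, 2, 3], [285.0, 241.3]), ([288, 241, 5, 1, 5], [290.0, 241.0]), ([294, 241, 1, 1, 1], [294.0, 241.0]), ([297, 240, 2, 1, 2], [297.5, 240.0]), ([301, 240, 1, 1, 1], [301.0, 240.0]), ([235, 242, 1, 1, 1], [235.0, 242.0]), ([267, 243, 4, 1, 4], [268.5, 243.0]), ([272, 243, 3, 1, 3], [273.0, 243.0]), ([277, 242, 3, 1, 3], [278.0, 242.0]), ([230, 244, 1, 3, 3], [230.0, 245.0]), ([249, 244, 6, 2, 6], [251.5, 244.8]), ([256, 245, 1, 1, 1], [256.0, 245.0]), ([258, 244, 6, 1, 6], [260.5, 244.0]), ([233, 246, 10, 2, 10], [237.5, 246.6]), ([244, 246, 3, 1, 3], [245.0, 246.0]), ([248, 246, 1, 1, 1], [248.0, 246.0])]
```

View pics/crop.png

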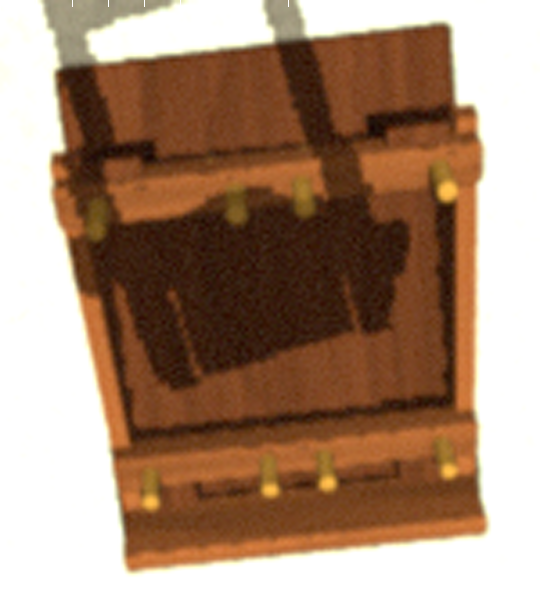

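```bash
cat >> h.py <<'E'
T=np.radians(20)
def rackax(a):  # slot axes (columns), a = yaw of the horizontal up-slope direction
    h=np.array([np.cos(a),np.sin(a),0]); x=h*np.cos(T)+[0,0,np.sin(T)]; z=-h*np.sin(T)+[0,0,np.cos(T)]
    return np.c_[x,np.cross(z,x),z]
E
python3 - <<'E'
from h import *
from scipy.optimize import least_squares
m=np.load("w.npy",allow_pickle=True).item()
px=np.array([[236.9,228.9],[270.3,225.8],[286.1,223.6],[319.7,220.3],[221.9,153.9],[260.6,149.7],[279.7,147.8],[319.4,142.2]])
def pts(p):
    A=rackax(p[2]); c=np.array([p[0],p[1],.085]); w=.023+p[3]
    return [c+A@[x,y,.003] for x in(-.07,.07) for y in(.04+w,.04-w,-.04+w,-.04-w)]
# image left = world -y ; slot y axis = z cross x
f=lambda p:(proj(m,pts(p))-px).ravel()
s=least_squares(f,[.56,.25,np.pi,.003]); print(s.x,np.round(s.fun.reshape(-1,2),1).tolist())
p=s.x; A=rackax(p[2]); print(A.round(3))
np.save("rack.npy",p)
for nm,sy in (("+y",.04),("-y",-.04)):
    c=np.array([p[0],p[1],.085])+A@[0.005,sy,0]; print(nm,c)
    for sg in (1,-1):
        for pos in (c+A[:,2]*.0,c+A[:,2]*.1):
            q=r.inverse_kinematics(pos,rot(A[:,1]*-sg,-A[:,2])); print("  tool x = %+d slot x"%sg,None if q is None else np.round(q,2))
for b in ([.4487,-.178,1.675],[.6465,-.2367,1.43]):
    for a in (b[2]-np.pi/2,b[2]+np.pi/2):
        for z in (.001,.3):
            q=r.inverse_kinematics([b[0],b[1],z],down(a)); print(round(a,2),z,None if q is None else np.round(q,2))
            # where would the wrist camera see the bar
E
```

```text
[0.56306443 0.25273692 3.25960789 0.00391914] [[0.0, 0.5], [-0.2, -0.1], [0.2, 0.4], [0.1, 0.0], [-0.3, 0.0], [0.1, -0.3], [0.1, -0.7], [-0.0, 0.4]]
[[-0.933  0.118  0.34 ]
 [-0.111 -0.993  0.04 ]
 [ 0.342 -0.     0.94 ]]
+y [0.5631083  0.21246195 0.0867101 ]
  tool x = +1 slot x [ 0.23  0.54  1.51  0.04  1.44 -1.47]
  tool x = +1 slot x [ 0.22  0.5   1.37  0.04  1.61 -1.47]
  tool x = -1 slot x [0.23 0.54 1.51 0.04 1.44 1.67]
  tool x = -1 slot x [0.22 0.5  1.37 0.04 1.61 1.67]
-y [0.55368898 0.29190549 0.0867101 ]
  tool x = +1 slot x [ 0.34  0.58  1.45  0.07  1.45 -1.37]
  tool x = +1 slot x [ 0.33  0.55  1.31  0.07  1.63 -1.37]
  tool x = -1 slot x [0.34 0.58 1.45 0.07 1.45 1.77]
  tool x = -1 slot x [0.33 0.55 1.31 0.07 1.63 1.77]
0.1 0.001 [-0.52  0.26  2.07 -0.    0.81 -0.63]
0.1 0.3 [-0.52 -0.15  1.86 -0.    1.43 -0.63]
3.25 0.001 [-0.52  0.26  2.07 -0.    0.81  2.51]
3.25 0.3 [-0.52 -0.15  1.86 -0.    1.43  2.51]
-0.14 0.001 [-0.45  0.6   1.56 -0.    0.98 -0.31]
-0.14 0.3 [-0.45  0.31  1.37 -0.    1.46 -0.31]
3.0 0.001 None
3.0 0.3 None
```

```bash
cat >> h.py <<'E'
def pick(b0):
    r.movep([b0[0],b0[1],.30],down(b0[2]-np.pi/2))
    m=camera_model("wrist"); im=camera("wrist"); cv2.imwrite("pics/w_bar%d.png"%(b0[0]*1000),im[:,:,::-1])
    print("proj",proj(m,box(b0)).min(0).round(),proj(m,box(b0)).max(0).round())
    best=None
    for d in spotter.trace("wrist","bar_a"):
        f=fitbar([(m,d["region"])],b0); print("fit",f,d["confidence"],d["bbox"])
        if best is None or f[1]<best[1]: best=f
    b=best[0]
    if best[1]>.2 or np.abs(b-b0)[:2].max()>.015: print("bad"); return
    a=b[2]-np.pi/2
    r.grip(.065)
    r.servo_line([b[0],b[1],.08],down(a),.25); r.servo_line([b[0],b[1],.001],None,.1)
    F0,M0=np.array(sensors.current_wrist_force()),np.array(sensors.current_torque())
    print("grip",r.grip(0),sensors.current_width(),sensors.current_gripper_force())
    r.servo_line([b[0],b[1],.10],None,.1); r.hold(.4)
    F1,M1=np.array(sensors.current_wrist_force()),np.array(sensors.current_torque())
    X=np.array([np.cos(b[2]),np.sin(b[2]),0])  # = tool x = bar axis
    # heavy at +X : moment = (.04X) x (-W z) ; component along X x (-z)
    print("dF",(F1-F0).round(2),"dM",(M1-M0).round(3),"heavy along +toolx:",np.dot(M1-M0,np.cross(X,[0,0,-1.])))
    print("tcp",sensors.current_ee_pos(),"w",sensors.current_width(),"t",sensors.current_t())
E
python3 - <<'E'
from h import *
pick([.4487,-.178,1.675])
E
```

```text
proj [245.  69.] [274. 230.]
fit (array([ 0.44835755, -0.17901808,  1.68703726]), np.float64(0.06367455228830421)) 0.79 [242.7, 66.8, 274.0, 230.4]
grip False 0.0335365996472397 61.55033826828003
dF [-0.38 -0.19 -5.05] dM [-0.244  0.042 -0.035] heavy along +toolx: 0.23745203655181513
tcp [ 0.44826779 -0.17897335  0.09978423] w 0.03342186154656197 t 9.1167
```

Bar A's heavy end is along +tool x. I'll lay it in slot_left, stopping the descent on contact force.

```bash
cat >> h.py <<'E'
def place(side,heavy,tx=0):  # side: slot y offset; heavy=+1 if heavy end along +tool x; tx: bar centre along tool x from TCP
    p=np.load("rack.npy"); A=rackax(p[2]); n=A[:,2]; o=rot(A[:,1]*heavy,-n)
    c=np.array([p[0],p[1],.085])+A@[.005+heavy*tx,side,-.016]
    e=np.array(sensors.current_ee_pos()); r.servo_line([e[0],e[1],.25],None,.3)
    r.movep(c+n*.11,o); r.servo_line(c+n*.012,o,.15); r.hold(.3)
    F0=np.array(sensors.current_wrist_force()); M0=np.array(sensors.current_torque())
    for k in np.arange(8,-5,-1.):
        r.servo_line(c+n*k*.001,o,.02)
        F=np.array(sensors.current_wrist_force())-F0; print(k,F.round(1),end=" ")
        if F@n>2.5: break
    print("\nw",sensors.current_width(),"dM",(np.array(sensors.current_torque())-M0).round(2),"M0",M0.round(2))
E
python3 - <<'E'
from h import *
place(-.04,1)
print(sensors.current_t())
im=camera("scene"); cv2.imwrite("pics/s1.png",cv2.resize(im[70:220,230:430,::-1],(800,600),interpolation=cv2.INTER_CUBIC))
E
```

```text
8.0 [ 0.7 -0.7 -1.6] 7.0 [-0.1 -0.8 -1.2] 6.0 [ 0.1 -0.5 -1.4] 5.0 [ 0.1  0.8 -1. ] 4.0 [ 0.6 -0.2 -0.6] 3.0 [ 1.5 -1.3 -0.9] 2.0 [ 0.8 -1.  -0.9] 1.0 [-0.1 -1.   0.4] 0.0 [ 0.1 -1.5  4.2] 
w 0.032983733121875844 dM [-0.06  0.27  0.03] M0 [-0.   -0.27 -0.04]
15.2833
```

View pics/s1.png

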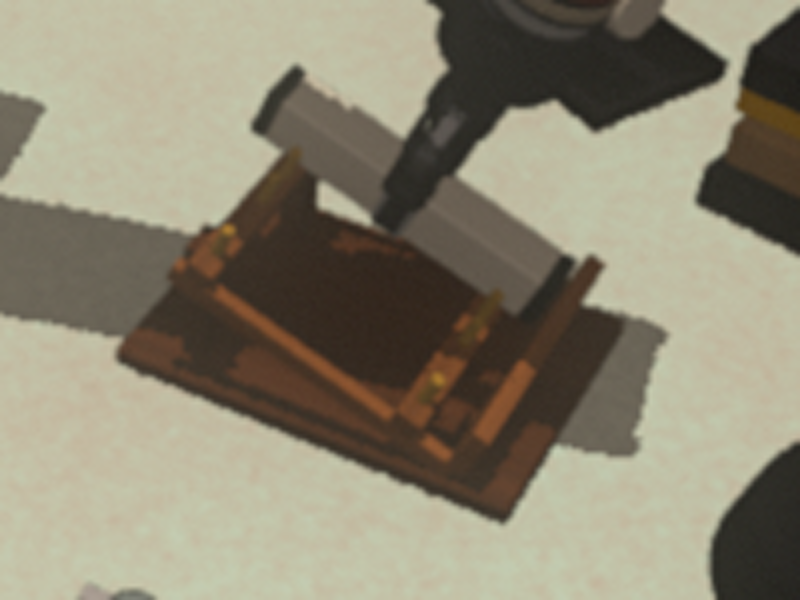

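The picture shows bar A lying on both rests of the left slot, low end at the stop, and contact came at the predicted height. I'll release it and use the unloaded moment to cross-check the heavy end.

```bash
cat >> h.py <<'E'
def release():
    n=rackax(np.load("rack.npy")[2])[:,2]; e=np.array(sensors.current_ee_pos())
    r.grip(.052); r.servo_line(e+n*.012,None,.06); r.hold(.2)
    print("free",np.round(sensors.current_wrist_force(),2),np.round(sensors.current_torque(),3))
    r.servo_line(e+n*.13,None,.25); print("t",sensors.current_t())
E
python3 - <<'E'
from h import *
release()
p=np.load("rack.npy"); A=rackax(p[2])
pick([.6465,-.2367,1.432])
im=camera("scene"); cv2.imwrite("pics/s2.png",cv2.resize(im[70:370,130:430,::-1],(600,600),interpolation=cv2.INTER_CUBIC))
E
```

```text
free [-0.03  0.03 -0.08] [ 0.024 -0.193 -0.031]
t 16.85
proj [246.  70.] [275. 231.]
fit (array([ 0.64598362, -0.23735719,  1.42230017]), np.float64(0.04509283819628651)) 0.58 [245.5, 71.0, 276.3, 230.3]
grip False 0.033277841837031204 61.83547496795654
dF [-0.64  0.33 -5.41] dM [0.171 0.014 0.004] heavy along +toolx: -0.16743708522286505
tcp [ 0.64587118 -0.23730622  0.0996627 ] w 0.03310170244934873 t 23.1083
```

View pics/s2.png

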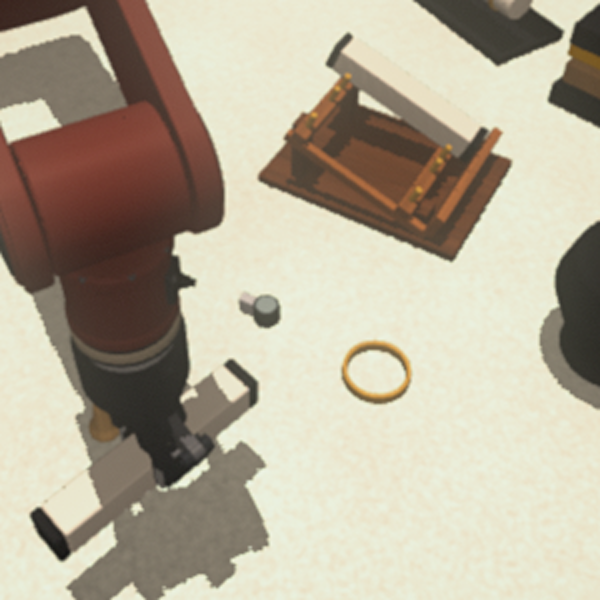

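Bar A sits in its slot: the heavy end checks out, with the moment 0.11 N m above that for heavy end up. Bar B is held at its middle and is heavy at −tool x. I'll place it in slot_right.

Run:
```python
from h import *
place(.04,-1)
release()
r.hold(.3)
m=camera_model("wrist")
im=camera("scene"); cv2.imwrite("pics/s3.png",cv2.resize(im[70:220,230:430,::-1],(800,600),interpolation=cv2.INTER_CUBIC))
im=camera("wrist"); cv2.imwrite("pics/w3.png",im[:,:,::-1])
```

```text
8.0 [-0.4  0.3  0.7] 7.0 [0.4 1.1 0.2] 6.0 [0.5 0.3 0.1] 5.0 [-0.5  1.4 -0.1] 4.0 [-0.   1.8 -0. ] 3.0 [-0.4  0.5  0.3] 2.0 [-0.2  1.4 -0.6] 1.0 [ 1.  -0.6  1. ] 0.0 [0.8 0.4 7.2] 
w 0.03328933905007451 dM [-0.07  0.36  0.08] M0 [ 0.03 -0.29 -0.07]
free [-0.43  0.53  0.16] [ 0.021 -0.208 -0.011]
t 30.475
```

View pics/s3.png

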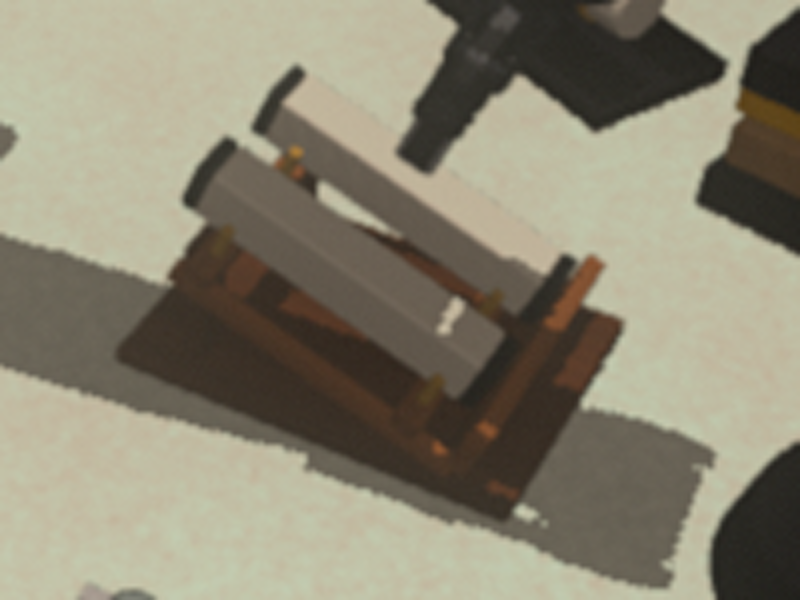

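View pics/w3.png

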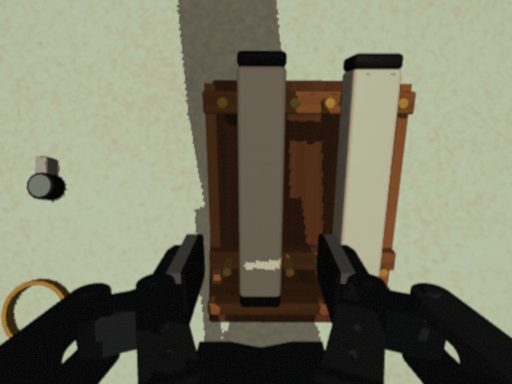

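Both bars lie between their pegs: the wrist view has bar B at column 262, rows 52–305, and bar A at column 370. One numeric check of their position along the slots before handing in.

Run:
```python
from h import *
p=np.load("rack.npy"); A=rackax(p[2]); m=camera_model("wrist")
camera("wrist"); D=spotter.trace("wrist","bar_a")
for s in (.04,-.04):
    for x in (0,.005,.012):
        q=proj(m,[np.array([p[0],p[1],.085])+A@[x+u,s+v,w] for u in(-.1,.1) for v in(-.017,.017) for w in(-.017,.017)]); print(s,x,q.min(0).round(1),q.max(0).round(1))
for d in D[:3]: print(d["bbox"],round(d["confidence"],2))
```

```text
0.04 0 [234.2  55.8] [284.7 311.9]
0.04 0.005 [234.1  47.8] [284.8 306.7]
0.04 0.012 [233.9  36.4] [285.1 299.4]
-0.04 0 [326.7  55.9] [403.3 312. ]
-0.04 0.005 [327.  48.] [404.2 306.8]
-0.04 0.012 [327.4  36.6] [405.4 299.5]
[331.6, 53.4, 402.2, 277.6] 0.95
[236.2, 52.8, 283.4, 306.0] 0.78
[29.4, 156.0, 69.0, 201.9] 0.59
```

```bash
python3 -c "
from plant import r
print(r.hand_in())"
```

```text
the job is handed in; nothing more can be done
None
```

I handed the job in at about 30 s of the 61 s allowed: bar_a is in slot_left and bar_b in slot_right, each heavy end down and 2–4 mm from the foot stop by the wrist camera; the judge's verdict was not returned.

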